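# Copy a frame corner's angle with a locking bevel

## Task

Swing the bevel blade by its black knob, away from the robot, until the knob half lies flush against the leg of the fixed sample corner that slopes out on that side, then push the lock button on the pivot right down. After that, lay the loose square tube flat on the bench close alongside the other half of the blade, on the robot's side of it, so that it takes the copied angle, and let go.

Things in the scene. Friction and masses are not known exactly. Their poses are not given: they have to be found in the camera images.
- blade: Flat aluminium bar 20 mm wide, 2-12 mm above bench, turning level on a pivot. Origin: pivot axis at bench height; y along it: knob half to +165 mm, plain half to -155 mm; x across, -x the robot's side. Knob: upright black cylinder, 18 mm thick, at y = +145 mm, 12-60 mm above bench. Stiff hinge (0.2 N m), stays put. Starts 20 to 70 degrees anticlockwise from above of the sample's leg.
- sample: Sloping leg of the sample corner: 20 mm square steel tube fixed to the bench beyond the blade's knob half; it stops the blade. Origin at the blade's pivot, bench height; its y axis points along the leg, which spans x +10 to +30, y 5 to 105 mm. Blade is flush when the two y axes are parallel. The corner's other leg and a rail run 160 mm from the pivot away from the robot, up to 28 mm high.
- lock (a joint): Push lock on the blade's pivot axis: upright black round button 32 mm across, top 55 mm above the bench when up. Value: downward travel in m, 0 up (start), 0.010 fully down (top at 45 mm). Needs about 6 N, stays where pushed; its foot clamps the blade in the last millimetre.
- tube: Loose square steel tube, 30 x 30 x 140 mm, about 0.35 kg, lying flat on the bench well to the left or right of the bevel. Origin: centre of its underside; x along its length, z up. On the other side lies an L-shaped angle iron of the same length, not wanted.
There are look-alikes about, which are no part of the job. What is shaped like the sample but purple or turquoise is not meant.

How it is judged:
By the outcome, as a careful person would: the job done as asked, in the order asked, and still so for the second after the job is handed in, with the robot touching nothing.
It also fails if it takes over 58 s, if anything falls off the work surface, if the arm or the gripper's body presses on something with over 40 N, if the wrist force passes 120 N, or if a joint passes its speed limit or range.

## Robot

A 7-joint arm with a two-finger parallel gripper is mounted at the origin on the work surface. World frame = base frame: x ahead of the robot, y to its left, z up, the work surface at z = 0. Lengths are in m, angles in rad, forces in N, time in s.
With the tool pointing down it reaches from about 0.425 to 0.925 m from the base axis. Payload 6.8 kg.
Tool frame: the origin (TCP) lies on the centre line of the jaws, within the pads' length; the fingertips stand bot.tip_reach ahead of it and the grasp point (between the pads) lies 3 mm ahead of it (bot.tip_reach is the distance from the TCP to the fingertips, in m); z points along the fingers, y is the line along which they close (so a half turn about z gives the same grasp; the last joint's range is limited). The gripper opens to 85 mm and grips with 20 to 120 N. Pads are 22 mm wide; open, the fingers measure 114 mm over their backs; the gripper's body (76 mm by 85 mm) begins 54 mm behind the grasp point. The pads swing forward as they close: fully open they stand 13 mm farther back than shut.
Start: joints at [1.214, 0.477, 0.022, 1.555, -0.011, 1.109, -0.083], TCP at [0.166, -0.654, 0.253] pointing down, gripper open.
Joint ranges: [-2.96, 2.96], [-0.34, 2.1], [-1.41, 1.46], [0.24, 2.44], [-1.37, 4.51], [0.17, 1.92], [-2.96, 2.96]. Speed limits (rad/s): [2.39, 2.39, 3.14, 3.14, 3.14, 3.14, 3.14].

## Interface

Orientations are given as a unit quaternion [w, x, y, z].
In Python, from station import bot gives the robot as it stands.
- The arm moves only by the tool jog_arm, never from a script. Its argument "deltas" is a list of rows, each a list of 7 numbers: the shift along the world's x, y, z in m, then the turn, a rotation vector about the world's x, y, z in rad, then the opening, from 0 (shut) to 1 (fully open). In form: [[x, y, z, rx, ry, rz, grip], ...]. A call has 1 to 10 rows; each row shifts and turns the commanded pose from where the row before left it; what a row does not reach is not made up. A row lasts 1/10 s, in which the tool goes at most 50 mm and 8.59 degrees, less where a joint would pass 70% of its speed; a pose out of reach is approached as far as the arm can. A call with a gripper value outside its range is refused whole. The fingers move at their own pace and stop on an object; "newtons" is the grip in N (left out, the last holds). Time passes only in rows, so rows that do not move let the fingers close. It gives the time, the measured TCP pose, the force, the opening and the grip force at its end, in the units of the state.
- bot.get_obs(): the state, without advancing time (a new reading comes with each control period).
- bot.read_camera(name): name is "side" or "top" or "wrist"; returns a dict with "img" (384x512x3 uint8, red, green, blue), "K" (3x3 intrinsics, pixels), "dist_coeffs" ([k1, k2, p1, p2, k3] as OpenCV has them; the pictures are not rectified), "eye" and "attitude" of the camera in the world. Camera axes: x right, y down, z forward; pixel columns grow to the right and rows downward; lengths in m; the calibration is good to about 2 mm. A picture is of the moment at which its call begins. There is no depth.
- bot.hand_in(): hands the job in; it is judged then, once.
The state is a dict: "t": time; "q": joint angles; "joint_vel": joint speeds; "joint_torque": joint torques, N m; "eef_pos": TCP position; "tool_rot": TCP orientation; "contact_force": force on the tool from outside, world axes, zero at the start; "torque": the same for the moment, N m; "gripper_width": opening from 0.0 (shut) to 1.0 (fully open); "grasp_force": force on a finger pad.
Only numpy, scipy, OpenCV 4.12 (cv2) and the standard library are available. Lean on these libraries where they do the work, as an engineer would, in place of code of your own. Each camera call takes 0.05 s, during which the arm holds its last target. There are 200 camera calls.

## Working session

There is one attempt and no reset: what is moved stays moved. The work goes in short steps, Python scripts to look and compute and a tool call to move; the robot and the scene stay as the last step left them, time stands still between calls to the robot, and variables do not carry over. Pictures are saved under pics/ and viewed, at most 11 in all, crops included, and the job is handed in when it is done.

Besides the shell and the picture viewer there is one more tool, called after "Emit:" as name(argument=value, ...) on one line, values as JSON. jog_arm: Moves the arm, as the interface text tells. Its arguments: {"type":"object","properties":{"deltas":{"type":"array"},"newtons":{"type":"number"}},"required":["deltas"]}

```bash
mkdir -p pics
cat > h.py <<'E'
import numpy as np, cv2
from station import bot
from scipy.spatial.transform import Rotation as R
def rot(a):
    a=np.array(a,float)
    return a if a.shape==(3,3) else R.from_quat(np.r_[a[1:],a[0]]).as_matrix()
def ray(c,uv):
    p=cv2.undistortPoints(np.array(uv,float).reshape(-1,1,2),np.array(c['K']),np.array(c['dist_coeffs'])).reshape(-1,2)
    d=np.c_[p,np.ones(len(p))]@rot(c['attitude']).T
    return np.array(c['eye'],float),d
def onz(c,uv,z):
    e,d=ray(c,uv); return e+d*((z-e[2])/d[:,2])[:,None]
def proj(c,P):
    Rm=rot(c['attitude']); e=np.array(c['eye'])
    rv=cv2.Rodrigues(Rm.T)[0]
    return cv2.projectPoints(np.array(P,float).reshape(-1,1,3),rv,-Rm.T@e,np.array(c['K']),np.array(c['dist_coeffs']))[0].reshape(-1,2)
def snap(n,f):
    c=bot.read_camera(n); cv2.imwrite('pics/'+f,cv2.cvtColor(c['img'],cv2.COLOR_RGB2BGR)); return c
E
python3 - <<'E'
from h import *
import pickle
ims=[]
for n in('top','side'):
    c=bot.read_camera(n); pickle.dump(c,open(n+'.pkl','wb')); ims.append(cv2.cvtColor(c['img'],cv2.COLOR_RGB2BGR)); print(n,c['eye'],c['attitude'],c['K'])
cv2.imwrite('pics/top.png',cv2.resize(ims[0],(800,600),interpolation=cv2.INTER_CUBIC)); cv2.imwrite('pics/side.png',ims[1])
print(bot.get_obs(),bot.tip_reach)
E
```

```text
top [0.37551996 0.01113854 1.00531095] [ 0.05768405 -0.70044569  0.70855121 -0.06327378] [[412.63791707   0.         253.30406757]
 [  0.         412.63791707 197.08006745]
 [  0.           0.           1.        ]]
side [ 0.47404699 -0.6068454   0.6260875 ] [-0.38972121  0.91882666 -0.05661075  0.02588763] [[376.82769954   0.         254.47095238]
 [  0.         376.82769954 195.09897424]
 [  0.           0.           1.        ]]
{'t': 0.1, 'q': array([ 1.21387032,  0.47776177,  0.02235312,  1.55635482, -0.01154749,
        1.10923607, -0.08310681]), 'joint_vel': array([-0.00297315, -0.00261539, -0.00079054, -0.0030867 , -0.00017813,
       -0.00110126,  0.00028361]), 'joint_torque': array([ 4.38118717e-03, -5.97759497e+01,  1.61387924e+00, -2.81950414e+01,
        1.29395377e-02,  5.02920346e-03,  1.66576802e-05]), 'eef_pos': array([ 0.16611009, -0.65374346,  0.2523924 ]), 'tool_rot': array([-8.03824063e-04,  9.92271422e-01,  1.24083673e-01, -1.41868932e-04]), 'contact_force': array([-0.41203103, -0.48509173, -0.62536039]), 'torque': array([-0.05519408, -0.00637181, -0.01682267]), 'grasp_force': 0.0, 'gripper_width': 0.9991267898979918} 0.022
```

View pics/top.png

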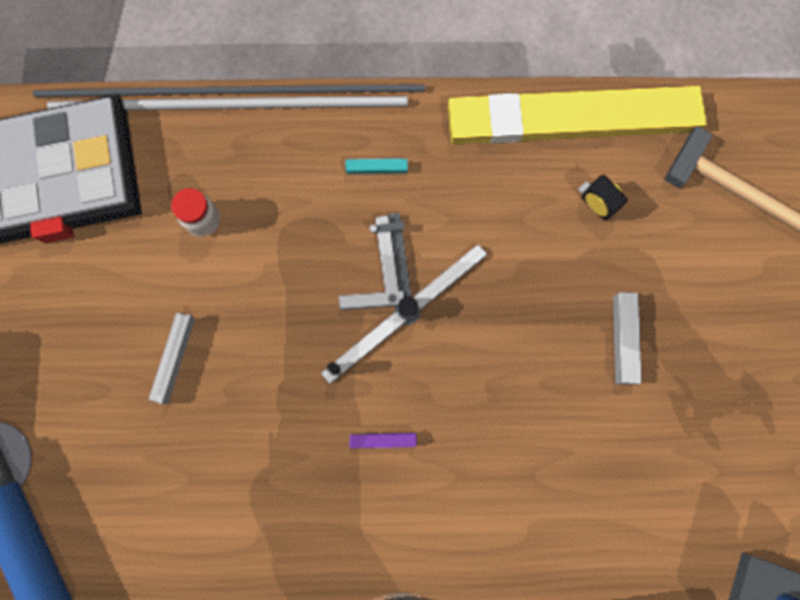

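View pics/side.png

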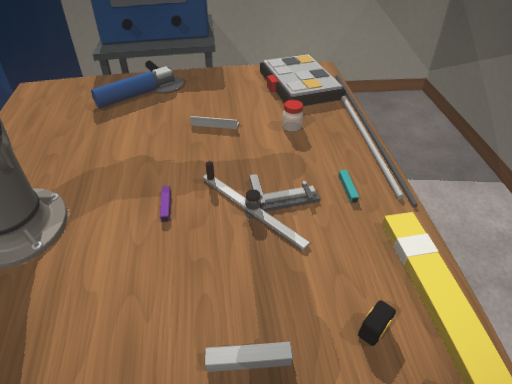

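Run:
```python
from h import *
import pickle
c=pickle.load(open('top.pkl','rb')); s=pickle.load(open('side.pkl','rb'))
hsv=cv2.cvtColor(c['img'],cv2.COLOR_RGB2HSV)
k=.64
def blob(m,x,y,r):
    z=np.zeros_like(m);x,y=int(x*k),int(y*k);z[y-r:y+r,x-r:x+r]=m[y-r:y+r,x-r:x+r]
    cs=max(cv2.findContours(z,cv2.RETR_EXTERNAL,cv2.CHAIN_APPROX_NONE)[0],key=cv2.contourArea)
    return cs
dark=(c['img'].max(2)<60).astype(np.uint8)*255
lt=((hsv[...,1]<50)&(hsv[...,2]>125)).astype(np.uint8)*255
for n,x,y,r,z in(('lock',408,306,12,.055),('knob',333,368,8,.06)):
    b=blob(dark,x,y,r);(u,v),rad=cv2.minEnclosingCircle(b);print(n,u,v,rad,cv2.contourArea(b),onz(c,[[u,v]],z))
for n,x,y,z in(('right',627,338,.03),('left',170,358,.03)):
    b=blob(lt,x,y,36);bx=cv2.boxPoints(cv2.minAreaRect(b));w=onz(c,bx,z)
    print(n,bx.round(1).tolist(),w.round(3).tolist(),w.mean(0),np.linalg.norm(np.diff(w,axis=0),axis=1))
a=cv2.cvtColor(c['img'],cv2.COLOR_RGB2BGR)
sb=cv2.cvtColor(s['img'],cv2.COLOR_RGB2BGR)
f=lambda i,x,y,w,h:cv2.resize(i[y:y+h,x:x+w],(400,300),interpolation=cv2.INTER_CUBIC)
cv2.imwrite('pics/crops.png',np.vstack([np.hstack([f(a,200,130,133,100),f(a,360,172,100,75)]),np.hstack([f(sb,170,90,100,75),f(a,70,190,100,75)])]))
```

```text
lock 262.0517272949219 195.7413787841797 7.400045871734619 115.5 [[ 0.54280137 -0.01790133  0.055     ]]
knob 213.0 236.0 3.6056511402130127 23.5 [[0.44963443 0.09593562 0.06      ]]
right [[391.0, 187.3000030517578], [407.5, 186.39999389648438], [410.6000061035156, 244.89999389648438], [394.0, 245.8000030517578]] [[0.565, -0.332, 0.03], [0.566, -0.372, 0.03], [0.425, -0.369, 0.03], [0.423, -0.329, 0.03]] [ 0.49488806 -0.35073407  0.03      ] [0.0408167  0.14151008 0.03984491]
left [[94.4000015258789, 255.5], [112.69999694824219, 198.60000610351562], [121.5, 201.5], [103.19999694824219, 258.3999938964844]] [[0.409, 0.378, 0.03], [0.544, 0.34, 0.03], [0.537, 0.319, 0.03], [0.402, 0.356, 0.03]] [0.47294062 0.34817558 0.03      ] [0.14029375 0.02287832 0.14005048]
```

View pics/crops.png

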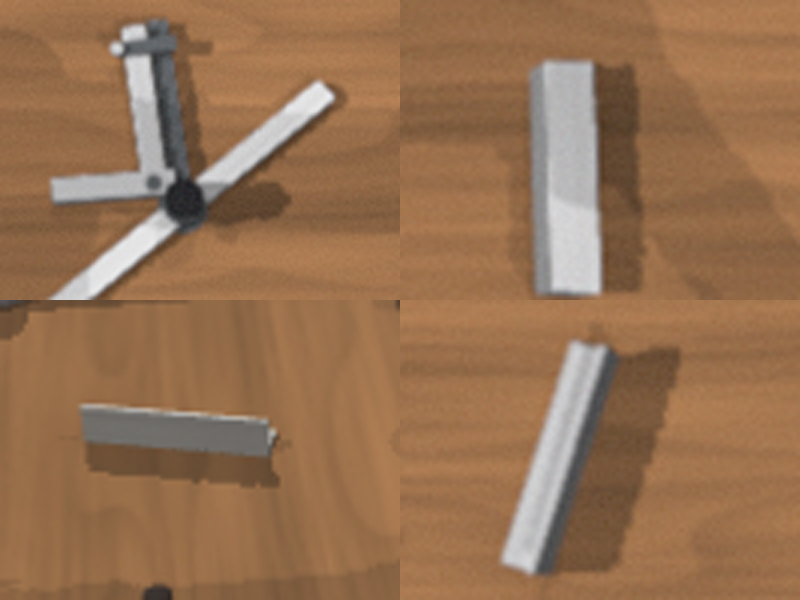

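Right-hand solid box (627,338 in the 800 px top view) is the tube: it has a closed box section about 30 mm wide and 140 mm long. The left item (170,358) shows an L section, so it is the angle iron. The sample is the grey leg from (393,297) to (340,302). The purple and turquoise bars are decoys.

Emit:
jog_arm(deltas=[[0.029, 0.0255, 0, 0, 0, 0.091, 0.6], [0.029, 0.0255, 0, 0, 0, 0.091, 0.6], [0.029, 0.0255, 0, 0, 0, 0.091, 0.6], [0.029, 0.0255, 0, 0, 0, 0.091, 0.6], [0.029, 0.0255, 0, 0, 0, 0.091, 0.6], [0.029, 0.0255, 0, 0, 0, 0.091, 0.6], [0.029, 0.0255, 0, 0, 0, 0.091, 0.6], [0.029, 0.0255, 0, 0, 0, 0.091, 0.6], [0.023, 0.036, 0, 0, 0, 0.091, 0.6], [0.023, 0.036, 0, 0, 0, 0.091, 0.6]], newtons=20)

```text
t: 1.1
eef_pos: [0.4449, -0.3768, 0.2529]
tool_rot: [-0.0, 0.836, 0.549, -0.0]
contact_force: [0.7, -0.7, -1.0]
gripper_width: 0.597
grasp_force: 0.0
```

Emit:
jog_arm(deltas=[[0.023, 0.036, 0, 0, 0, 0.091, 0.6], [0.023, 0.036, 0, 0, 0, 0.091, 0.6], [0.023, 0.036, 0, 0, 0, 0.091, 0.6], [0.023, 0.036, 0, 0, 0, 0.091, 0.6], [0.023, 0.036, 0, 0, 0, 0.091, 0.6], [-0.013, 0.04, 0, 0, 0, 0.091, 0.6], [-0.013, 0.04, 0, 0, 0, 0.091, 0.6], [-0.013, 0.04, 0, 0, 0, 0.091, 0.6], [-0.013, 0.04, 0, 0, 0, 0.091, 0.6], [-0.013, 0.04, 0, 0, 0, 0.091, 0.6]])

```text
t: 2.1
eef_pos: [0.4932, 0.0031, 0.2531]
tool_rot: [-0.0, 0.51, 0.86, -0.0]
contact_force: [0.4, 0.1, -0.1]
gripper_width: 0.6
grasp_force: 0.0
```

Emit:
jog_arm(deltas=[[-0.013, 0.04, 0, 0, 0, 0.091, 0.6], [-0.013, 0.04, 0, 0, 0, 0.091, 0.6], [0, 0, 0, 0, 0, 0, 0.6], [0, 0, 0, 0, 0, 0, 0.6]])

```text
t: 2.5
eef_pos: [0.4678, 0.0823, 0.2532]
tool_rot: [0.0, 0.43, 0.903, -0.0]
contact_force: [-0.3, -0.4, -0.6]
gripper_width: 0.603
grasp_force: 0.0
```

Run:
```python
from h import *
import pickle
c=snap('wrist','w1.png');pickle.dump(c,open('w1.pkl','wb'));o=bot.get_obs();print(o['t'],o['eef_pos'],o['q'],rot(o['tool_rot'])[:,1],c['eye'])
print(proj(c,[[.4496,.0959,.06],[.5428,-.0179,.055]]))
```

```text
2.55 [0.46822372 0.08105561 0.25307866] [ 0.34876425  0.21971632 -0.73373622  1.97875781  0.17415913  1.00600533
  0.21218303] [ 7.78167634e-01  6.28056232e-01 -7.08693690e-04] [0.42569828 0.13452298 0.37392521]
[[249.19080503 163.51557932]
 [250.55544318 276.44083689]]
```

View pics/w1.png

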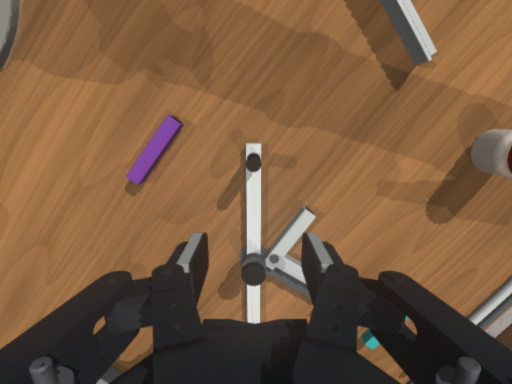

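Run:
```python
from h import *
import pickle
c=pickle.load(open('w1.pkl','rb'))
dark=(c['img'].max(2)<75).astype(np.uint8)*255
for n,x,y,r,z in(('lock',254,268,16,.055),('knob',253,162,12,.06)):
    m=np.zeros_like(dark);m[y-r:y+r,x-r:x+r]=dark[y-r:y+r,x-r:x+r]
    b=max(cv2.findContours(m,0,1)[0],key=cv2.contourArea);(u,v),rad=cv2.minEnclosingCircle(b);print(n,u,v,rad,onz(c,[[u,v]],z))
hsv=cv2.cvtColor(c['img'],cv2.COLOR_RGB2HSV)
lt=((hsv[...,1]<60)&(hsv[...,2]>110)).astype(np.uint8)*255
m=np.zeros_like(lt);cv2.fillConvexPoly(m,np.array([[280,250],[305,200],[325,210],[300,260]]),255)
b=max(cv2.findContours(lt&m,0,1)[0],key=cv2.contourArea);bx=cv2.boxPoints(cv2.minAreaRect(b));w=onz(c,bx,.02);print(bx,w,[np.degrees(np.arctan2(*(w[i+1]-w[i])[1::-1])) for i in range(3)],np.linalg.norm(np.diff(w,axis=0),axis=1))
```

```text
lock 255.05172729492188 272.53448486328125 14.17676830291748 [[ 0.5437353  -0.00980593  0.055     ]]
knob 253.0 162.0 8.544103622436523 [[0.45187503 0.09995301 0.06      ]]
[[277.85864 248.74036]
 [303.25708 205.56299]
 [317.11053 213.7121 ]
 [291.7121  256.88947]] [[0.55793366 0.02326514 0.02      ]
 [0.54369006 0.09244419 0.02      ]
 [0.56586692 0.09563616 0.02      ]
 [0.58126334 0.02590722 0.02      ]] [np.float64(101.63431670874027), np.float64(8.19046662124923), np.float64(-77.54866162315273)] [0.07063018 0.0224054  0.07140851]
```

Emit:
jog_arm(deltas=[[-0.008, 0.008, -0.04, 0, 0, 0, 0.6], [-0.009, 0.009, -0.04, 0, 0, 0, 0.6], [0, 0, -0.04, 0, 0, 0, 0.6], [0, 0, -0.04, 0, 0, 0, 0.6], [0, 0, -0.025, 0, 0, 0, 0.6], [0, 0, -0.02, 0, 0, 0, 0.6], [0, 0, 0, 0, 0, 0, 0.4], [0, 0, 0, 0, 0, 0, 0.2], [0, 0, 0, 0, 0, 0, 0.05], [0, 0, 0, 0, 0, 0, 0.05]], newtons=20)

```text
t: 3.55
eef_pos: [0.4519, 0.0981, 0.0489]
tool_rot: [0.001, 0.431, 0.902, 0.0]
contact_force: [1.2, -0.3, -6.4]
gripper_width: 0.203
grasp_force: 21.6
```

Run:
```python
from h import *
import pickle
c=pickle.load(open('top.pkl','rb'))
hsv=cv2.cvtColor(c['img'],cv2.COLOR_RGB2HSV)
lt=((hsv[...,1]<60)&(hsv[...,2]>110)).astype(np.uint8)*255
lt[:,:216]=0;lt[:,243:]=0;lt[:180]=0;lt[202:]=0
b=max(cv2.findContours(lt,0,1)[0],key=cv2.contourArea);bx=cv2.boxPoints(cv2.minAreaRect(b));w=onz(c,bx,.02);print(bx,w,[np.degrees(np.arctan2(*(w[i+1]-w[i])[1::-1])) for i in range(3)])
print(bot.get_obs()['eef_pos'])
```

```text
[[216.40001 188.80003]
 [241.97243 186.66899]
 [242.68279 195.19313]
 [217.11037 197.32417]] [[0.56730435 0.09174834 0.02      ]
 [0.57191136 0.02954768 0.02      ]
 [0.55082334 0.02798104 0.02      ]
 [0.54625518 0.08996021 0.02      ]] [np.float64(-85.76401046472661), np.float64(-175.7512556083965), np.float64(94.21534887251939)]
[0.45194338 0.09814022 0.04894884]
```

Emit:
jog_arm(deltas=[[0.0072, 0.0053, 0, 0, 0, -0.061, 0.05], [0.0075, 0.0049, 0, 0, 0, -0.061, 0.05], [0.0077, 0.0045, 0, 0, 0, -0.061, 0.05], [0.008, 0.0039, 0, 0, 0, -0.061, 0.05], [0.0083, 0.0035, 0, 0, 0, -0.061, 0.05], [0.0084, 0.0029, 0, 0, 0, -0.061, 0.05], [0.0086, 0.0025, 0, 0, 0, -0.061, 0.05], [0.0087, 0.0018, 0, 0, 0, -0.061, 0.05], [0, 0, 0, 0, 0, 0, 0.05]])

```text
t: 4.45
eef_pos: [0.5165, 0.1285, 0.0489]
tool_rot: [0.0, 0.636, 0.771, 0.001]
contact_force: [-0.3, 0.8, -2.0]
gripper_width: 0.207
grasp_force: 22.0
```

Emit:
jog_arm(deltas=[[0.003, 0.0005, 0, 0, 0, -0.0205, 0.05], [0.003, 0.0004, 0, 0, 0, -0.0205, 0.05], [0.003, 0.0004, 0, 0, 0, -0.0205, 0.05], [0, 0, 0, 0, 0, 0, 0.05]])

```text
t: 4.85
eef_pos: [0.5253, 0.13, 0.0488]
tool_rot: [0.0, 0.66, 0.752, 0.001]
contact_force: [-0.2, 2.8, 1.9]
gripper_width: 0.203
grasp_force: 22.5
```

Emit:
jog_arm(deltas=[[0.002, 0.0002, 0, 0, 0, -0.014, 0.05], [0.002, 0.0002, 0, 0, 0, -0.014, 0.05], [0, 0, 0, 0, 0, 0, 0.05]])

```text
t: 5.15
eef_pos: [0.5293, 0.1305, 0.0487]
tool_rot: [0.0, 0.67, 0.742, 0.001]
contact_force: [-0.5, 3.4, 5.5]
gripper_width: 0.204
grasp_force: 22.7
```

Emit:
jog_arm(deltas=[[0.0015, 0.0001, 0, 0, 0, -0.01, 0.05], [0.0015, 0.0001, 0, 0, 0, -0.01, 0.05], [0, 0, 0, 0, 0, 0, 0.05]])

```text
t: 5.45
eef_pos: [0.5322, 0.1307, 0.0487]
tool_rot: [0.0, 0.677, 0.736, 0.001]
contact_force: [-0.9, 3.5, 5.8]
gripper_width: 0.201
grasp_force: 22.8
```

Emit:
jog_arm(deltas=[[0.0015, 0.0, 0, 0, 0, -0.01, 0.05], [0.0015, 0.0, 0, 0, 0, -0.01, 0.05], [0, 0, 0, 0, 0, 0, 0.05]])

```text
t: 5.75
eef_pos: [0.5352, 0.131, 0.0488]
tool_rot: [0.0, 0.685, 0.729, 0.001]
contact_force: [-1.1, 3.3, 5.5]
gripper_width: 0.2
grasp_force: 22.8
```

Emit:
jog_arm(deltas=[[0.0012, 0.0, 0, 0, 0, -0.008, 0.05], [0.0012, 0.0, 0, 0, 0, -0.008, 0.05], [0, 0, 0, 0, 0, 0, 0.05]])

```text
t: 6.05
eef_pos: [0.5358, 0.131, 0.0487]
tool_rot: [-0.001, 0.69, 0.724, -0.0]
contact_force: [-6.9, 3.3, 10.9]
gripper_width: 0.198
grasp_force: 23.3
```

Emit:
jog_arm(deltas=[[0.0012, 0.0, 0, 0, 0, -0.008, 0.05], [0.0012, 0.0, 0, 0, 0, -0.008, 0.05], [0, 0, 0, 0, 0, 0, 0.05]])

```text
t: 6.35
eef_pos: [0.536, 0.1309, 0.0485]
tool_rot: [-0.002, 0.696, 0.718, -0.002]
contact_force: [-12.8, 3.0, 17.5]
gripper_width: 0.197
grasp_force: 24.4
```

Emit:
jog_arm(deltas=[[0, 0, 0, 0, 0, 0, 0.6], [0, 0, 0, 0, 0, 0, 0.6], [0, 0, 0, 0, 0, 0, 0.6], [0, 0, 0.03, 0, 0, 0, 0.6], [0, 0, 0.04, 0, 0, 0, 0.6], [0, 0, 0.05, 0, 0, 0, 0.6], [0, 0, 0.05, 0, 0, 0, 0], [0, 0, 0, 0, 0, 0, 0]])

```text
t: 7.15
eef_pos: [0.5435, 0.1311, 0.2252]
tool_rot: [0.003, 0.697, 0.717, 0.005]
contact_force: [0.9, 0.3, -0.4]
gripper_width: 0.271
grasp_force: 0.0
```

Run:
```python
from h import *
import pickle
c=snap('side','s2.png');pickle.dump(c,open('s2.pkl','wb'))
w=snap('wrist','w2.png');pickle.dump(w,open('w2.pkl','wb'));o=bot.get_obs();print(o['t'],o['eef_pos'])
f=lambda i:cv2.resize(cv2.cvtColor(i,cv2.COLOR_RGB2BGR),(800,600))
a=cv2.resize(cv2.cvtColor(c['img'][140:290,180:380],cv2.COLOR_RGB2BGR),(400,300),interpolation=cv2.INTER_CUBIC)
b=cv2.resize(cv2.cvtColor(w['img'],cv2.COLOR_RGB2BGR),(400,300));cv2.imwrite('pics/c2.png',np.hstack([a,b]))
```

```text
7.25 [0.5403296  0.12948035 0.21941139]
```

View pics/c2.png

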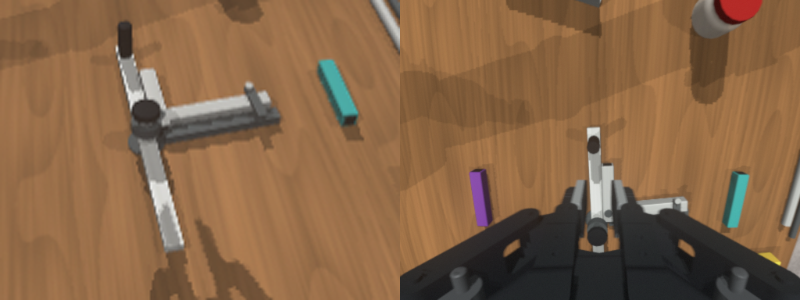

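Run:
```python
from h import *
import pickle
c=pickle.load(open('s2.pkl','rb'));c0=pickle.load(open('side.pkl','rb'));w=pickle.load(open('w2.pkl','rb'))
def go(c,x,y,r,z,t=62):
    d=(c['img'].max(2)<t).astype(np.uint8)*255
    m=np.zeros_like(d);m[y-r:y+r,x-r:x+r]=d[y-r:y+r,x-r:x+r]
    b=max(cv2.findContours(m,0,1)[0],key=cv2.contourArea);bb=cv2.boundingRect(b);(u,v),rad=cv2.minEnclosingCircle(b);print((u,v),rad,bb,onz(c,[[u,v]],z)[0], c['img'][y,x])
go(c,253,195,11,.055,45);go(c0,253,195,11,.055,45);go(c,242,157,8,.06,45)
go(w,252,297,18,.055);go(w,248,184,14,.06)
for P in ([.5428,-.0179,.055],[.546,-.0136,.055]): print(proj(c,[P])[0],proj(w,[P])[0])
cv2.imwrite('pics/c3.png',np.hstack([cv2.resize(cv2.cvtColor(i,cv2.COLOR_RGB2BGR),(400,400),interpolation=cv2.INTER_NEAREST) for i in (c['img'][175:215,233:273],w['img'][265:325,222:282])]))
```

```text
Traceback (most recent call last):
ValueError: max() iterable argument is empty
```

Run:
```python
from h import *
import pickle
c=pickle.load(open('s2.pkl','rb'));w=pickle.load(open('w2.pkl','rb'))
for P in ([.5428,-.0179,.055],[.546,-.0136,.055]): print(proj(c,[P])[0],proj(w,[P])[0])
cv2.imwrite('pics/c3.png',np.hstack([cv2.resize(cv2.cvtColor(i,cv2.COLOR_RGB2BGR),(400,400),interpolation=cv2.INTER_NEAREST) for i in (c['img'][175:215,233:273],w['img'][265:325,222:282])]))
```

```text
[251.31202847 194.47483473] [251.01149975 307.2931095 ]
[252.52891793 193.00275902] [253.74613234 304.33266888]
```

View pics/c3.png

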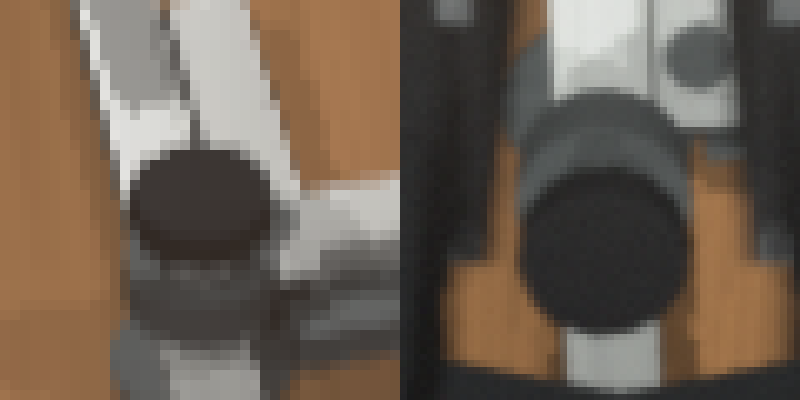

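Run:
```python
from h import *
import pickle
c=pickle.load(open('s2.pkl','rb'));w=pickle.load(open('w2.pkl','rb'));t=pickle.load(open('top.pkl','rb'))
print(onz(c,[[253,194.3]],.055),onz(w,[[252.8,302.5]],.055),onz(t,[[262,195.7]],.055)); o=bot.get_obs();print(o['eef_pos'],o['tool_rot'])
```

```text
[[ 0.54652748 -0.01779816  0.055     ]] [[ 0.54479106 -0.01102559  0.055     ]] [[ 0.54290095 -0.01778187  0.055     ]]
[0.5403296  0.12948035 0.21941139] [0.00106831 0.69666256 0.71739744 0.00102602]
```

Emit:
jog_arm(deltas=[[0.001, -0.036, 0, 0, 0, 0, 0], [0.001, -0.036, 0, 0, 0, 0, 0], [0.002, -0.036, 0, 0, 0, 0, 0], [0.001, -0.036, 0, 0, 0, 0, 0], [0, 0, -0.045, 0, 0, 0, 0], [0, 0, -0.045, 0, 0, 0, 0], [0, 0, -0.035, 0, 0, 0, 0], [0, 0, 0, 0, 0, 0, 0], [0, 0, 0, 0, 0, 0, 0]])

```text
t: 8.15
eef_pos: [0.5435, -0.014, 0.0924]
tool_rot: [-0.001, 0.696, 0.718, -0.001]
contact_force: [0.9, 0.4, -0.1]
gripper_width: -0.002
grasp_force: 0.0
```

Emit:
jog_arm(deltas=[[0.001, 0, -0.008, 0, 0, 0, 0], [0, 0, -0.004, 0, 0, 0, 0], [0, 0, -0.003, 0, 0, 0, 0], [0, 0, -0.003, 0, 0, 0, 0], [0, 0, -0.003, 0, 0, 0, 0], [0, 0, -0.003, 0, 0, 0, 0], [0, 0, 0, 0, 0, 0, 0]])

```text
t: 8.85
eef_pos: [0.5459, -0.0141, 0.0696]
tool_rot: [0.0, 0.696, 0.718, 0.0]
contact_force: [0.0, 0.5, 0.2]
gripper_width: -0.002
grasp_force: 0.6
```

Emit:
jog_arm(deltas=[[0, 0, -0.001, 0, 0, 0, 0], [0, 0, -0.001, 0, 0, 0, 0], [0, 0, -0.001, 0, 0, 0, 0]])

```text
t: 9.15
eef_pos: [0.5461, -0.014, 0.0676]
tool_rot: [0.001, 0.696, 0.718, 0.0]
contact_force: [-4.9, -0.8, 21.9]
gripper_width: 0.0
grasp_force: 10.8
```

Emit:
jog_arm(deltas=[[0, 0, -0.001, 0, 0, 0, 0], [0, 0, -0.001, 0, 0, 0, 0], [0, 0, 0, 0, 0, 0, 0]])

```text
t: 9.45
eef_pos: [0.5463, -0.0139, 0.0674]
tool_rot: [0.001, 0.696, 0.718, 0.0]
contact_force: [-9.5, 0.2, 31.0]
gripper_width: -0.001
grasp_force: 15.7
```

Emit:
jog_arm(deltas=[[0, 0, 0.03, 0, 0, 0, 0], [0, 0, 0.05, 0, 0, 0, 0.2], [0, 0, 0.05, 0, 0, -0.1, 0.5], [-0.005, -0.034, 0, 0, 0, -0.14, 0.8], [-0.005, -0.034, 0, 0, 0, -0.14, 0.8], [-0.005, -0.034, 0, 0, 0, -0.14, 0.8], [-0.005, -0.034, 0, 0, 0, -0.14, 0.8], [-0.005, -0.034, 0, 0, 0, -0.14, 0.8], [-0.005, -0.034, 0, 0, 0, -0.14, 0.8], [-0.005, -0.034, 0, 0, 0, -0.14, 0.8]])

```text
t: 10.45
eef_pos: [0.5099, -0.2533, 0.1943]
tool_rot: [-0.0, 0.967, 0.255, -0.0]
contact_force: [0.7, 0.3, 0.4]
gripper_width: 0.797
grasp_force: 0.0
```

Emit:
jog_arm(deltas=[[-0.005, -0.034, 0, 0, 0, -0.14, 0.8], [-0.005, -0.034, 0, 0, 0, -0.14, 0.8], [-0.005, -0.034, 0, 0, 0, -0.14, 0.8], [0, 0, 0, 0, 0, -0.12, 0.8], [0, 0, 0, 0, 0, 0, 0.8], [0, 0, 0, 0, 0, 0, 0.8]])

```text
t: 11.05
eef_pos: [0.4957, -0.353, 0.1941]
tool_rot: [-0.0, 1.0, -0.007, -0.0]
contact_force: [-0.5, 1.2, 0.0]
gripper_width: 0.805
grasp_force: 0.0
```

Run:
```python
from h import *
import pickle
t=bot.read_camera('top');s=bot.read_camera('side');w=bot.read_camera('wrist')
pickle.dump((t,s,w),open('p4.pkl','wb'));o=bot.get_obs();print(o['t'],o['eef_pos'],rot(o['tool_rot'])[:,1],o['q'])
f=lambda i:cv2.resize(cv2.cvtColor(i,cv2.COLOR_RGB2BGR),(400,300),interpolation=cv2.INTER_CUBIC)
cv2.imwrite('pics/c4.png',np.vstack([np.hstack([f(t['img'][130:230,200:333]),f(w['img'])]),np.hstack([f(s['img'][170:215,220:280]),f(s['img'][180:330,200:400])])]))
```

```text
11.2 [ 0.4958051  -0.35289474  0.19425195] [-1.51111506e-02 -9.99885667e-01 -5.52893234e-04] [ 5.16373863e-01  4.28776829e-01 -1.73603345e-05  1.77773198e+00
 -6.15639706e-04  9.35317130e-01 -1.06918451e+00]
```

View pics/c4.png

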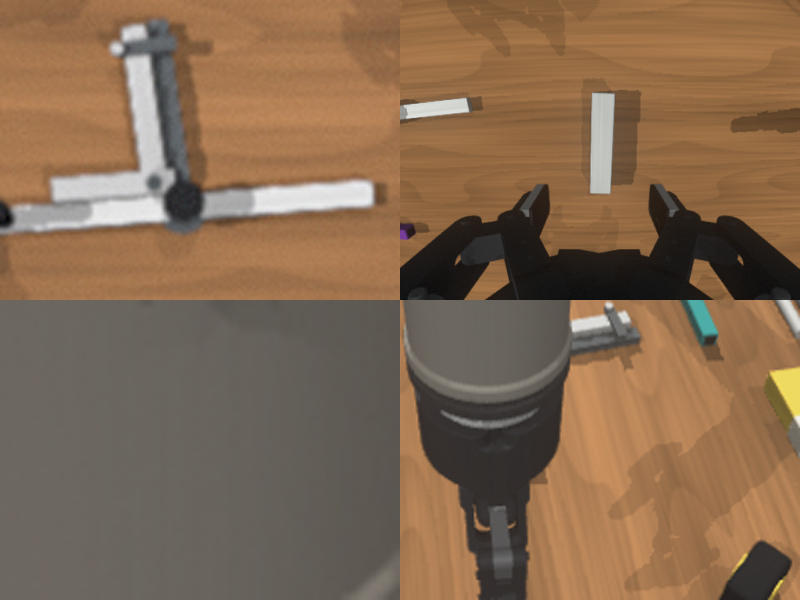

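The top view shows the knob half flush on the leg, with the plain half pointing right. In the wrist view the tube lies between the fingers, near (602,143).

Run:
```python
from h import *
import pickle
t,s,w=pickle.load(open('p4.pkl','rb'))
def box(c,roi,z,n):
    hsv=cv2.cvtColor(c['img'],cv2.COLOR_RGB2HSV)
    lt=((hsv[...,1]<60)&(hsv[...,2]>120)).astype(np.uint8)*255
    m=np.zeros_like(lt);x0,x1,y0,y1=roi;m[y0:y1,x0:x1]=lt[y0:y1,x0:x1]
    b=max(cv2.findContours(m,0,1)[0],key=cv2.contourArea);bx=cv2.boxPoints(cv2.minAreaRect(b));p=onz(c,bx,z)
    L=np.linalg.norm(np.diff(p,axis=0),axis=1);i=int(L[1]>L[0]);d=p[i+1]-p[i]
    print(n,bx.round(1).tolist(),p[:,:2].round(4).tolist(),'ctr',p.mean(0),'L',L.round(4),'ang',np.degrees(np.arctan2(d[1],d[0])))
box(w,(225,290,105,255),.03,'tube')
box(t,(270,330,180,210),.012,'blade plain top')
```

```text
tube [[242.10000610351562, 247.0], [245.1999969482422, 117.9000015258789], [274.3999938964844, 118.5999984741211], [271.3999938964844, 247.6999969482422]] [[0.428, -0.3366], [0.5668, -0.3434], [0.5657, -0.3724], [0.4266, -0.3693]] ctr [ 0.49676455 -0.35540565  0.03      ] L [0.1389 0.029  0.139 ] ang -2.830420882780205
blade plain top [[269.3999938964844, 193.0], [323.79998779296875, 189.3000030517578], [324.5, 198.89999389648438], [270.0, 202.5]] [[0.5571, -0.0373], [0.5647, -0.1713], [0.5409, -0.1718], [0.5334, -0.0384]] ctr [ 0.54898498 -0.10470933  0.012     ] L [0.1342 0.0238 0.1336] ang -86.74325927549616
```

Emit:
jog_arm(deltas=[[0.001, -0.0025, -0.04, 0, 0, -0.02, 0.8], [0, 0, -0.04, 0, 0, 0, 0.8], [0, 0, -0.04, 0, 0, 0, 0.8], [0, 0, -0.025, 0, 0, 0, 0.8], [0, 0, -0.015, 0, 0, 0, 0.8], [0, 0, 0, 0, 0, 0, 0.6], [0, 0, 0, 0, 0, 0, 0.3], [0, 0, 0, 0, 0, 0, 0.25], [0, 0, 0, 0, 0, 0, 0.25], [0, 0, 0, 0, 0, 0, 0.25]], newtons=60)

```text
t: 12.2
eef_pos: [0.4976, -0.3572, 0.0362]
tool_rot: [0.001, 1.0, -0.019, 0.001]
contact_force: [-0.9, 0.7, 5.6]
gripper_width: 0.332
grasp_force: 61.2
```

Emit:
jog_arm(deltas=[[0, 0, 0.03, 0, 0, 0, 0.25], [0, 0, 0.04, 0, 0, 0, 0.25], [0, 0, 0.04, 0, 0, 0, 0.25], [0, 0, 0, 0, 0, 0.12, 0.25], [0, 0.02, 0, 0, 0, 0.12, 0.25], [0, 0.02, 0, 0, 0, 0.12, 0.25], [0, 0.02, 0, 0, 0, 0.12, 0.25], [0, 0.02, 0, 0, 0, 0.12, 0.25], [0, 0.02, 0, 0, 0, 0.12, 0.25], [0, 0.02, 0, 0, 0, 0.12, 0.25]])

```text
t: 13.2
eef_pos: [0.496, -0.2357, 0.1446]
tool_rot: [0.0, 0.92, 0.392, -0.0]
contact_force: [1.0, -0.3, -2.4]
gripper_width: 0.329
grasp_force: 60.4
```

Emit:
jog_arm(deltas=[[0, 0.02, 0, 0, 0, 0.12, 0.25], [0, 0.02, 0, 0, 0, 0.12, 0.25], [0, 0.02, 0, 0, 0, 0.12, 0.25], [0, 0.02, 0, 0, 0, 0.12, 0.25], [0, 0.02, 0, 0, 0, 0.12, 0.25], [0.005, 0.02, 0, 0, 0, 0.12, 0.25], [0.005, 0.02, 0, 0, 0, 0.11, 0.25], [0, 0, 0, 0, 0, 0, 0.25], [0, 0, 0, 0, 0, 0, 0.25]])

```text
t: 14.1
eef_pos: [0.5062, -0.0965, 0.1445]
tool_rot: [0.0, 0.686, 0.728, -0.0]
contact_force: [-1.1, -0.8, -2.8]
gripper_width: 0.335
grasp_force: 60.4
```

Run:
```python
from h import *
import pickle
w=snap('wrist','w5.png');t=bot.read_camera('top');pickle.dump((t,w),open('p5.pkl','wb'));o=bot.get_obs();print(o['t'],o['eef_pos'],rot(o['tool_rot'])[:,1],o['contact_force'],o['gripper_width'])
f=lambda i:cv2.resize(cv2.cvtColor(i,cv2.COLOR_RGB2BGR),(400,300),interpolation=cv2.INTER_CUBIC)
cv2.imwrite('pics/c5.png',np.hstack([f(w['img']),f(t['img'][130:230,200:333])]))
```

```text
14.2 [ 0.50601879 -0.09760969  0.14433332] [ 9.98302507e-01  5.82405685e-02 -3.74319251e-04] [-0.01836804  0.18000877 -3.105595  ] 0.3372618727964081
```

View pics/c5.png

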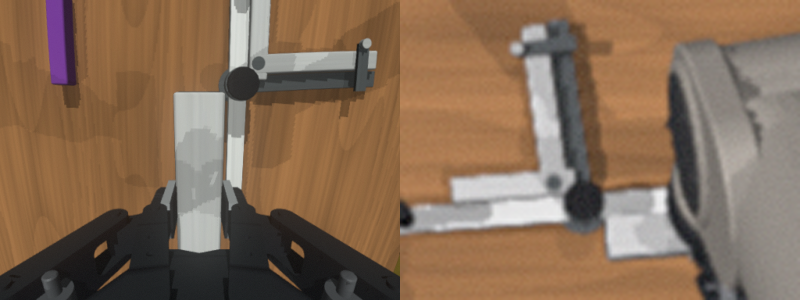

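Emit:
jog_arm(deltas=[[0.006, -0.016, 0, 0, 0, 0, 0.25], [0, 0, -0.04, 0, 0, 0, 0.25], [0, 0, -0.04, 0, 0, 0, 0.25], [0, 0, -0.02, 0, 0, 0, 0.25], [0, 0, -0.004, 0, 0, 0, 0.25], [0, 0, 0, 0, 0, 0, 0.25], [0, 0, 0, 0, 0, 0, 0.25]])

```text
t: 14.9
eef_pos: [0.5136, -0.1133, 0.0415]
tool_rot: [0.001, 0.686, 0.728, 0.001]
contact_force: [0.0, 0.3, -4.0]
gripper_width: 0.33
grasp_force: 60.3
```

Run:
```python
from h import *
import pickle
w=bot.read_camera('wrist');pickle.dump(w,open('p6.pkl','wb'));o=bot.get_obs();print(o['t'],o['eef_pos'],rot(o['tool_rot'])[:,1],o['contact_force'])
cv2.imwrite('pics/c6.png',cv2.resize(cv2.cvtColor(w['img'][60:240,180:420],cv2.COLOR_RGB2BGR),(800,600),interpolation=cv2.INTER_NEAREST))
```

```text
14.95 [ 0.51371358 -0.11314133  0.04173072] [0.99821069 0.05973313 0.00271472] [-0.36538026 -0.11961872 -2.94910868]
```

View pics/c6.png

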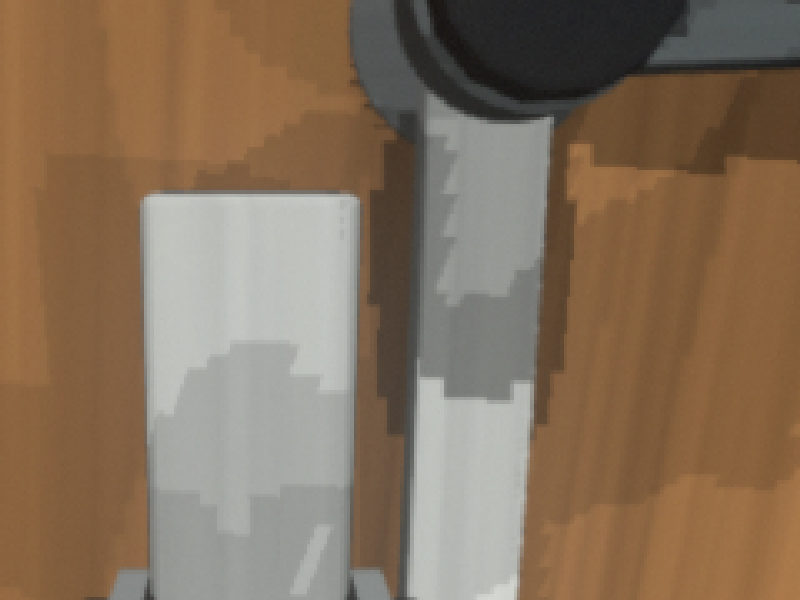

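Run:
```python
from h import *
import pickle
w=pickle.load(open('p6.pkl','rb'))
g=lambda l:[[180+a/3.3333-.5,60+b/3.3333-.5] for a,b in l]
T=onz(w,g([(360,200),(352,560)]),.0355)[:,:2];TL=onz(w,g([(142,200),(149,560)]),.0355)[:,:2];B=onz(w,g([(427,130),(411,580)]),.012)[:,:2];BR=onz(w,g([(551,130),(520,580)]),.012)[:,:2]
a=lambda p:np.degrees(np.arctan2(*(p[1]-p[0])[::-1]))
n=lambda p:np.array([-(p[1]-p[0])[1],(p[1]-p[0])[0]])/np.linalg.norm(p[1]-p[0])
print(T,TL,a(T),a(TL),(T-TL)@n(T));print(B,BR,a(B),a(BR),(BR-B)@n(B));print('gap',(B-T[0])@n(T),(T-B[0])@n(B),n(B))
```

```text
[[ 0.52392191 -0.04404514]
 [ 0.52720967 -0.09470357]] [[ 0.49514232 -0.0457163 ]
 [ 0.49761042 -0.09638668]] -86.28667687869239 -87.21138873853327 [0.0288274  0.02964612]
[[ 0.53614089 -0.0324802 ]
 [ 0.54120147 -0.10684175]] [[ 0.5554679  -0.03113522]
 [ 0.56038665 -0.10582896]] -86.10681691422859 -86.23238283613894 [0.01937373 0.01920968]
gap [0.01294233 0.0131763 ] [-0.01297601 -0.01313537] [0.99769236 0.06789659]
```

Emit:
jog_arm(deltas=[[0.005, 0.0003, 0, 0, 0, 0.008, 0.25], [0.0055, 0.0004, 0, 0, 0, 0, 0.25], [0, 0, -0.003, 0, 0, 0, 0.25], [0, 0, -0.002, 0, 0, 0, 0.25], [0, 0, 0, 0, 0, 0, 0.25]])

```text
t: 15.45
eef_pos: [0.5237, -0.1118, 0.0362]
tool_rot: [0.001, 0.682, 0.731, 0.0]
contact_force: [-1.8, -0.4, 6.8]
gripper_width: 0.334
grasp_force: 61.6
```

Run:
```python
from h import *
import pickle
w=bot.read_camera('wrist');pickle.dump(w,open('p7.pkl','wb'));o=bot.get_obs();print(o['t'],o['eef_pos'],rot(o['tool_rot'])[:,1],o['contact_force'])
cv2.imwrite('pics/c7.png',cv2.resize(cv2.cvtColor(w['img'][60:240,180:420],cv2.COLOR_RGB2BGR),(800,600),interpolation=cv2.INTER_NEAREST))
```

```text
15.5 [ 0.52369948 -0.11175599  0.0361898 ] [0.99765552 0.06842097 0.00142834] [-0.65212976  0.68754676  6.2163756 ]
```

View pics/c7.png

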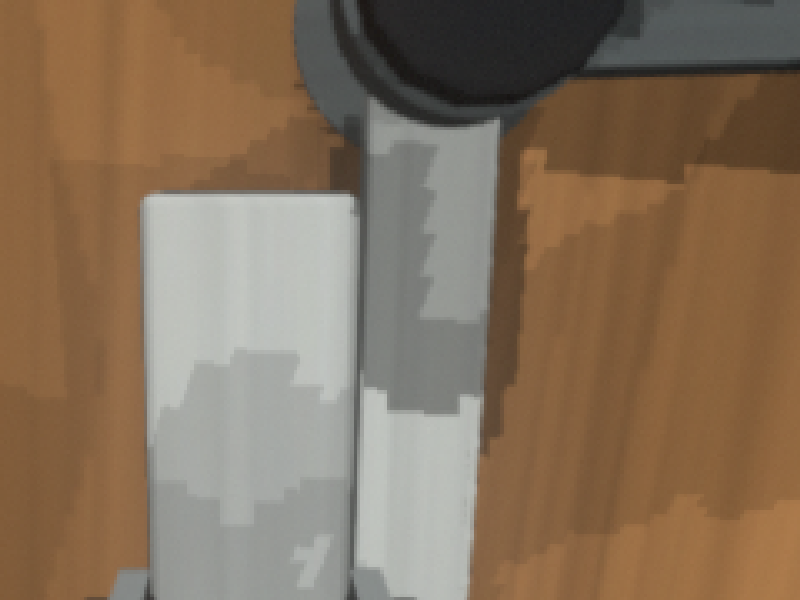

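Emit:
jog_arm(deltas=[[0, 0, 0, 0, 0, 0, 0.4], [0, 0, 0, 0, 0, 0, 0.5], [0, 0, 0, 0, 0, 0, 0.6], [0, 0, 0.02, 0, 0, 0, 0.6], [0, 0, 0.04, 0, 0, 0, 0.6], [0, 0, 0.05, 0, 0, 0, 0.6], [-0.02, -0.04, 0.03, 0, 0, 0, 0.6], [-0.02, -0.045, 0, 0, 0, 0, 0.6], [-0.02, -0.045, 0, 0, 0, 0, 0.6], [-0.02, -0.045, 0, 0, 0, 0, 0.6]])

```text
t: 16.5
eef_pos: [0.4434, -0.2856, 0.1736]
tool_rot: [0.0, 0.682, 0.731, -0.0]
contact_force: [1.2, -0.7, -0.4]
gripper_width: 0.602
grasp_force: 0.0
```

Emit:
jog_arm(deltas=[[-0.02, -0.045, 0, 0, 0, 0, 0.6], [-0.02, -0.045, 0, 0, 0, 0, 0.6], [-0.02, -0.045, 0, 0, 0, 0, 0.6], [-0.02, -0.045, 0, 0, 0, 0, 0.6], [0, 0, 0, 0, 0, 0, 0.6]])

```text
t: 17.0
eef_pos: [0.3587, -0.4714, 0.1727]
tool_rot: [0.0, 0.687, 0.727, -0.002]
contact_force: [-1.6, 0.1, 0.3]
gripper_width: 0.6
grasp_force: 0.0
```

Run:
```python
from h import *
import pickle
t=bot.read_camera('top');s=bot.read_camera('side');s0=pickle.load(open('side.pkl','rb'));o=bot.get_obs();print(o['t'],o['eef_pos'],o['contact_force'])
pickle.dump((t,s),open('p8.pkl','wb'))
f=lambda i:cv2.resize(cv2.cvtColor(i,cv2.COLOR_RGB2BGR),(400,300),interpolation=cv2.INTER_CUBIC)
cv2.imwrite('pics/c8.png',np.vstack([np.hstack([f(t['img'][140:230,200:320]),f(s['img'][140:290,180:380])]),np.hstack([f(s0['img'][175:220,223:283]),f(s['img'][175:220,223:283])])]))
```

```text
17.1 [ 0.36314379 -0.46497916  0.17268721] [ 0.80322929  0.13648916 -1.60262438]
```

View pics/c8.png

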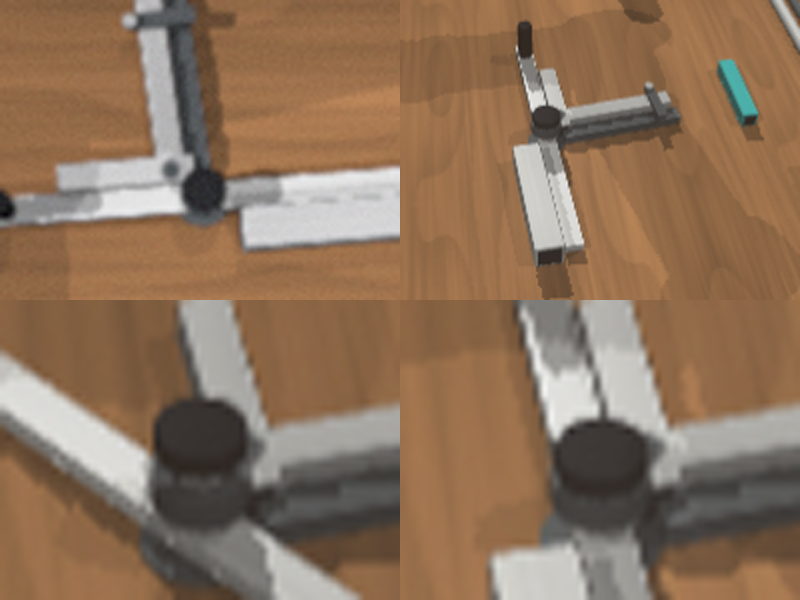

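The views show the knob half flush on the leg and the button lower than at the start. The tube lies parallel and close on the robot's side of the plain half, and the arm is clear.

```bash
python3 -c "
from station import bot
print(bot.hand_in())"
```

```text
the job is handed in; nothing more can be done
None
```

The job is handed in at about 17 s: the blade is flush against the sample leg, the lock button is pushed down to its stop, and the tube lies parallel about 2 mm from the plain half on the robot's side, released with the arm clear.

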